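# Push the loaded vial cassette home in its sampler guide

## Task

Two white vial cassettes stand drawn out of their grey guides on the bench. Push the one that is filled with vials straight into its guide until it is fully home, with its front plate up against the ends of the guide walls. Leave the empty cassette where it is.

Things in the scene. Friction and masses are not known exactly. Their poses are not given: they have to be found in the camera images.
- cassette_face (a point): Middle of the outer face of the loaded cassette's front plate, the face to push; 32 mm above the bench; x points the way to push. Plate 140 mm wide, 12 thick, 10 to 55 mm above the bench; behind it a white block 150 long, 44 wide with 12 silver-capped vials (tops 49 mm above the bench). Pushed within 15 mm of the middle it slides with 6 to 8 N; pushed 40 mm or more off, it skews and jams.
- cassette_slide (a joint): How far the loaded cassette is pushed in, m: 0 fully drawn out, 0.110 fully home against the stop, its front plate at the near ends of the guide walls. It starts at 0.005 to 0.035 and stays where it is left. A jammed cassette springs straight when let go.
- guide: The loaded cassette's grey metal channel, fixed. Base plate 8 mm thick, 140 wide, x -116 to 160 mm; two side walls with small inward teeth that catch a skewed cassette's nose, x 0 to 150, 90 over their outsides, tops 38 above the bench. Origin: bench level, centre line, at the walls' near ends; x points into the channel. Fully home, the plate's outer face is at x = -12 mm.
- empty_face (a point): The same point on the empty cassette, to be left alone: same shape and size, but twelve dark empty holes instead of vials. It stands drawn out in an equal guide beside the first, to its left or right.

How it is judged:
At the end, for the whole second after the job is handed in: The loaded cassette is at rest, pushed home to within 10 mm of its stop (front plate within 10 mm of the near ends of the guide walls) (value of joint cassette_slide above 0.1 m and velocity of joint cassette_slide between -0.01 and 0.01 m/s); the robot touches nothing.
It fails at once if the empty cassette is moved by more than 15 mm (distance of empty_face from where it was at the start of the episode above 0.015 m).
It also fails if it takes over 32 s, if anything falls off the work surface, if the arm or the gripper's body presses on something with over 40 N, if the wrist force passes 120 N, or if a joint passes its speed limit or range.

## Robot

A 6-joint arm with a two-finger parallel gripper is mounted at the origin on the work surface. World frame = base frame: x ahead of the robot, y to its left, z up, the work surface at z = 0. Lengths are in m, angles in rad, forces in N, time in s.
With the tool pointing down it reaches from about 0.35 to 0.85 m from the base axis. Payload 8.1 kg.
Tool frame: the origin (TCP) lies between the finger pads; the fingertips stand 14 mm ahead of it and the grasp point (between the pads) lies 5 mm behind it (robot.tip_reach is the z of the fingertips in the tool frame, in m); z points along the fingers, y is the line along which they close (so a half turn about z gives the same grasp; the last joint's range is limited). The gripper opens to 93 mm and grips with 3 to 60 N. Pads are 15 mm wide; open, the fingers measure 128 mm over their backs; the gripper's body (75 mm by 188 mm) begins 65 mm behind the grasp point.
Start: joints at [1.167, 0.13, 1.488, -0, 1.523, -0.085], TCP at [0.188, 0.57, 0.233] pointing down, gripper open.
Joint ranges: [-2.96, 2.96], [-0.89, 2.26], [0.02, 2.5], [-1.34, 4.48], [0, 2.73], [-2.66, 2.66]. Speed limits (rad/s): [2.39, 2.39, 2.79, 3.14, 3.14, 3.14].

## Interface

Orientations are given as a rotation vector (axis times angle).
In Python, from plant import robot gives the robot as it stands. The module is installed in compiled form; this text tells all that it offers.
- The arm moves only by the shell command python3 -m handwheel 'ROWS' [FORCE]. ROWS is JSON, a list of rows, each a list of 7 numbers: the closure, from -1 (fully open) to 1 (shut), then the shift along the tool's x, y, z each as a share of 100 cm, from -1 to 1, then the turn, a rotation vector about the tool's x, y, z each as a share of 180 degrees, from -1 to 1. In form: [[grip, tx, ty, tz, rx, ry, rz], ...]. A call has 1 to 20 rows; each row is the pose to reach, as a shift and turn from the pose commanded when the call began, along the tool's axes at that moment, turning the shorter way round; what a row does not reach only later rows make up. A row lasts 1/8 s, in which the tool goes at most 62.5 mm and 10.7 degrees, less where a joint would pass 70% of its speed; a pose out of reach is approached as far as the arm can. A call with a number of a shift or a turn outside -1 to 1 is refused whole. A call with a gripper value outside its range is refused whole. The fingers move at their own pace and stop on an object; FORCE is the grip in N (left out, the last holds). Time passes only in rows, so rows that repeat a pose let the fingers close. It gives the time, the measured TCP pose, the force, the opening and the grip force at its end, in the units of the state.
- robot.read_state(): the state, without advancing time (a new reading comes with each control period).
- robot.read_camera(name): name is "scene" or "top" or "wrist"; returns a dict with "frame" (480x640x3 uint8, red, green, blue), "fx", "fy", "cx", "cy" (pixels), "rvec" (rotation vector, rad) and "tvec" (3), from world to camera coordinates, as OpenCV has them; the wrist camera has in their place "T_tool_cam" (4x4, takes a point from camera to tool coordinates, whose origin is the TCP and whose axes are the flange's). Camera axes: x right, y down, z forward; pixel columns grow to the right and rows downward; lengths in m; the calibration is good to about 2 mm. A picture is of the moment at which its call begins: read the wrist's pose just before it. There is no depth.
- robot.close_job(): hands the job in; it is judged then, once.
Trained networks look in a picture, given as the dict that the camera call returned (one of the last four; its "shot" number tells which), for a name from the list of things; names that differ only in an ending like _2 or _b are one class to them, and where a whole thing is asked for, a point or a joint stands for the part that bears it (a point fixed in the world has none). Each returns a list of dicts, best first, with "conf" (0 to 1); they miss things now and then, are a little off and sometimes report something else, mostly with a low value. They report only what shows in the picture. A call takes as long as a camera call.
- robot.regions_of(picture, name): "mask" (480x640 bool, what is visible of it) and "rect" ([left, top, right, bottom] in pixels, round what is visible of it).
The state is a dict: "t": time; "q": joint angles; "dq": joint speeds; "joint_torque": joint torques, N m; "tool_pos": TCP position; "orientation": TCP orientation; "force": force on the tool from outside, world axes, zero at the start; "wrist_torque": the same for the moment, N m; "opening": finger opening in m; "gripper_force": force on a finger pad.
Only numpy, scipy, OpenCV 4.12 (cv2) and the standard library are available. Lean on these libraries where they do the work, as an engineer would, in place of code of your own. Each camera call takes 0.05 s, during which the arm holds its last target. There are 200 camera calls.

## Working session

There is one attempt and no reset: what is moved stays moved. The work goes in short steps, Python scripts to look and compute and a shell command to move; the robot and the scene stay as the last step left them, time stands still between calls to the robot, and variables do not carry over. Pictures are saved under pics/ and viewed, at most 10 in all, crops included, and the job is handed in when it is done.

```bash
mkdir -p pics; python3 - <<'E'
from plant import robot
import cv2,numpy as np
s=robot.read_state();print(s['t'],s['tool_pos'],s['orientation'])
for n in("top","scene"):
    p=robot.read_camera(n);cv2.imwrite(f'pics/{n}1.png',p['frame'][...,::-1])
    print(n,p['fx'],p['cx'],p['cy'],p['rvec'],p['tvec'])
    for k in("cassette_face","empty_face","guide"):
        for r in robot.regions_of(p,k)[:3]: print(k,r['conf'],r['rect'],r['mask'].sum())
E
```

```text
0.0 [0.18784642 0.56928044 0.23159295] [-4.98620818e-01 -3.10133447e+00  2.74395220e-03]
top 507.056353482686 319.2126619461803 232.0870575475716 [ 2.14756516 -2.13845022  0.18289727] [-0.03877828  0.51957747  0.92447544]
cassette_face 0.74 [168.8, 170.7, 251.4, 258.8] 2644
empty_face 0.79 [353.0, 177.1, 426.5, 273.4] 2545
guide 0.77 [170.3, 121.1, 248.3, 265.6] 9725
scene 494.17437134668944 315.02049441945735 238.67541426310476 [ 2.15699376  1.20641708 -0.45295968] [-0.26040843 -0.29439274  1.22348998]
cassette_face 0.71 [358.1, 175.2, 449.6, 265.1] 3007
empty_face 0.88 [182.0, 253.5, 264.7, 358.4] 3720
guide 0.77 [353.9, 176.8, 506.2, 314.6] 9114
```

View pics/top1.png

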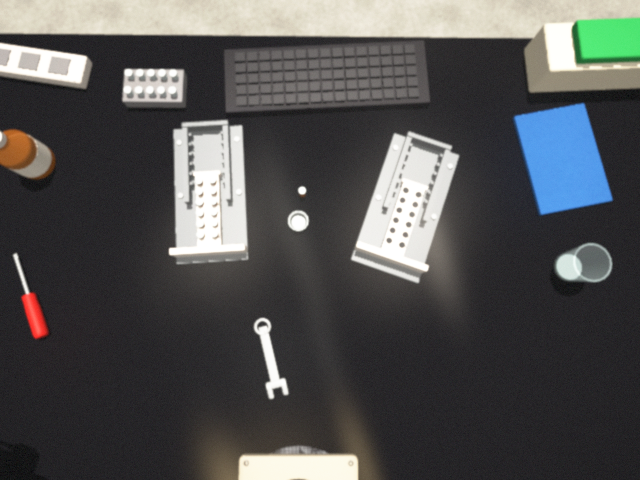

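View pics/scene1.png

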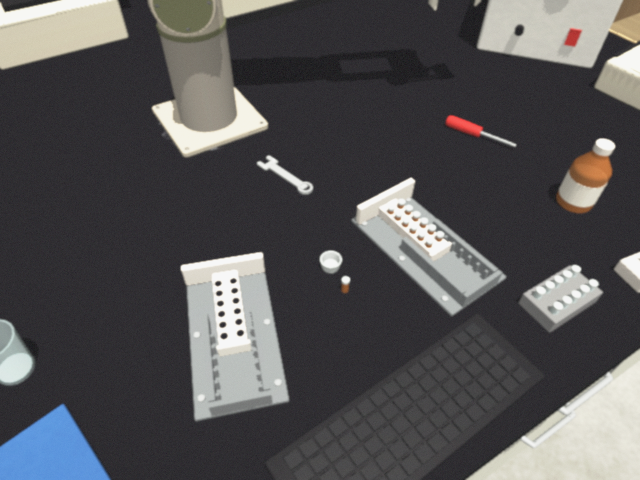

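The top view shows the loaded cassette on the left, with its plate around (208,250). The empty one is on the right, with its plate around (391,259). The scene view agrees with this, so I'll zoom in to read the corners.

```bash
cat > h.py <<'E'
import numpy as np,cv2
def back(p,uv,z):
    R=cv2.Rodrigues(np.array(p['rvec'],float))[0];t=np.array(p['tvec'],float)
    d=R.T@np.array([(uv[0]-p['cx'])/p['fx'],(uv[1]-p['cy'])/p['fy'],1]);c=-R.T@t
    return (c+d*(z-c[2])/d[2])[:3]
def proj(p,X):
    K=np.array([[p['fx'],0,p['cx']],[0,p['fy'],p['cy']],[0,0,1]])
    return cv2.projectPoints(np.array(X,float).reshape(-1,3),np.array(p['rvec'],float),np.array(p['tvec'],float),K,None)[0][:,0]
E
python3 - <<'E'
import cv2
f=cv2.imread('pics/top1.png')[110:275,155:265];cv2.imwrite('pics/c1.png',cv2.resize(f,None,fx=3.6,fy=3.6,interpolation=cv2.INTER_CUBIC))
E
```

```text
(no output)
```

View pics/c1.png

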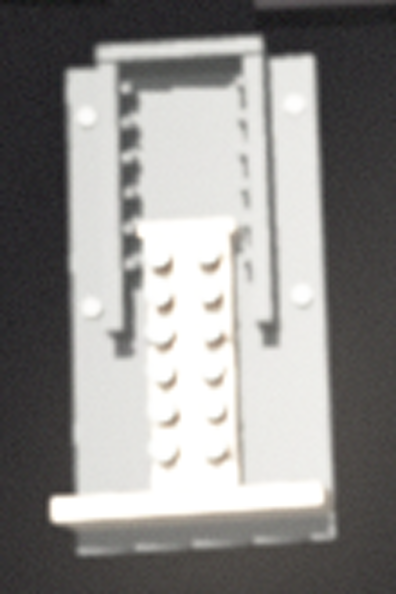

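The crop shows the base-plate corners at crop (78,553), (336,540), (66,70) and (315,55). The plate's top strip runs from y≈497 to 523 on the left and 483 to 505 on the right. Next I'll fit the guide pose and the slide.

```bash
python3 - <<'E'
from plant import robot
from h import *
from scipy.optimize import least_squares
from scipy.spatial.transform import Rotation as R
p=robot.read_camera("top");sc=robot.read_camera("scene")
f=lambda u,v:(155+(u+.5)/3.6-.5,110+(v+.5)/3.6-.5)
Rm=cv2.Rodrigues(np.array(p['rvec']))[0];print('cam',-Rm.T@np.array(p['tvec']))
B=[back(p,f(*c),.008)[:2] for c in((78,553),(336,540),(315,55),(66,70))]
L=np.array([[-.116,.07],[-.116,-.07],[.16,-.07],[.16,.07]])
def T(a,l):c,s=np.cos(a[2]),np.sin(a[2]);return np.array(l)@np.array([[c,s],[-s,c]])+a[:2]
a=least_squares(lambda a:(T(a,L)-B).ravel(),[.5,.2,0]).x
print('guide',a,'res mm',((T(a,L)-B)*1e3).round(1))
for n,e in(('low',((53,523),(325,505))),('up',((50,497),(323,483)))):
    P=[back(p,f(*c),.055)[:2] for c in e]
    c,s=np.cos(a[2]),np.sin(a[2]);l=(np.array(P)-a[:2])@np.array([[c,-s],[s,c]])
    print(n,np.array(P).round(4).tolist(),'local mm',(l*1e3).round(1).tolist(),np.linalg.norm(P[0]-P[1]))
s=robot.read_state();M=R.from_rotvec(s['orientation']).as_matrix();print(M.round(3),s['tool_pos'])
# check in scene image
img=sc['frame'][...,::-1].copy()
for z,q in((.008,L),(.055,[[l[0,0]-.0,.07],[l[0,0],-.07]])):
    for u in proj(sc,[[*x,z] for x in T(a,q)]): cv2.circle(img,tuple(int(round(v)) for v in u),2,(0,0,255),-1)
cv2.imwrite('pics/c2.png',cv2.resize(img[150:330,330:520],None,fx=3,fy=3))
for k in(-.15,-.012-.002): print('push line at x',k,T(a,[k,0]))
E
```

```text
cam [ 0.36602426 -0.02670737  0.99570694]
guide [0.58149076 0.1798422  0.06909924] res mm [[-1.3  0.4]
 [ 0.6 -0. ]
 [ 0.2  0.1]
 [ 0.5 -0.4]]
low [[0.4732, 0.2421], [0.4832, 0.1021]] local mm [[-103.8, 69.6], [-103.4, -70.8]] 0.14040249232273233
up [[0.4867, 0.2443], [0.4947, 0.1034]] local mm [[-90.1, 70.9], [-91.9, -70.3]] 0.14115568011942486
[[-0.95   0.313  0.   ]
 [ 0.313  0.95  -0.   ]
 [-0.    -0.    -1.   ]] [0.1880352  0.56978363 0.23264554]
push line at x -0.15 [0.43184872 0.16948556]
push line at x -0.014 [0.56752417 0.17887558]
```

View pics/c2.png

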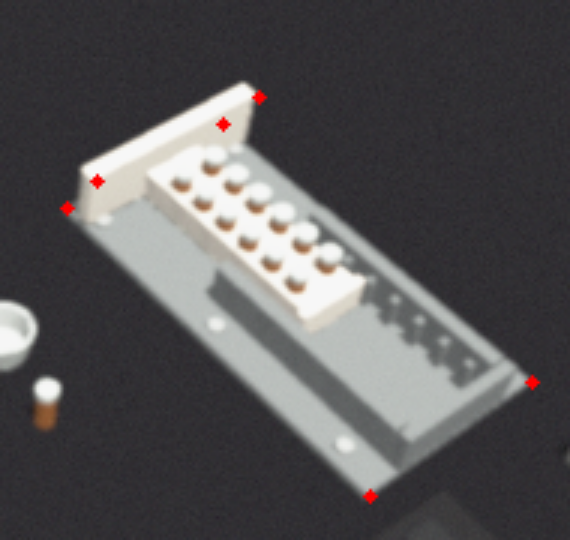

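The fit reproduces the known sizes: guide corner residuals are about 1 mm, plate width 140 mm and strip thickness 12 mm. The guide points along +4°, and the plate's outer face is at local x≈-104 mm, so slide ≈0.018. In the scene view the projected dots land on the guide corners to within a few pixels. I'll shut the fingers, turn the tool square to the push (rz -22.2°) and move above the point in front of the plate.

```bash
python3 -m handwheel '[[1,-0.357,-0.304,0,0,0,-0.123],[1,-0.357,-0.304,0,0,0,-0.123],[1,-0.357,-0.304,0,0,0,-0.123],[1,-0.357,-0.304,0,0,0,-0.123],[1,-0.357,-0.304,0,0,0,-0.123],[1,-0.357,-0.304,0,0,0,-0.123],[1,-0.357,-0.304,0,0,0,-0.123],[1,-0.357,-0.304,0,0,0,-0.123],[1,-0.357,-0.304,0.113,0,0,-0.123],[1,-0.357,-0.304,0.113,0,0,-0.123],[1,-0.357,-0.304,0.113,0,0,-0.123],[1,-0.357,-0.304,0.113,0,0,-0.123],[1,-0.357,-0.304,0.113,0,0,-0.123]]' 20
cat > st.py <<'E'
from plant import robot
import numpy as np
from scipy.spatial.transform import Rotation as R
s=robot.read_state();a=.0691;d=np.array(s['tool_pos'])[:2]-[.5815,.1798];c,n=np.cos(a),np.sin(a)
M=R.from_rotvec(s['orientation']).as_matrix()
print('t',s['t'],'pos',np.round(s['tool_pos'],4),'local mm',(1e3*np.array([c*d[0]+n*d[1],-n*d[0]+c*d[1]])).round(1),'toolx deg',np.degrees(np.arctan2(M[1,0],M[0,0]))-np.degrees(a),'F',np.round(s['force'],1),s['opening'])
E
python3 st.py
```

```text
t: 2.12
tool_pos: [0.4337, 0.1699, 0.1226]
orientation: [-0.107, 3.135, 0.002]
force: [1.1, -0.1, 0.2]
opening: 0.0004
gripper_force: 0.0
t 2.125 pos [0.4337 0.1699 0.1226] local mm [-148.1    0.3] toolx deg -180.0638208307144 F [ 1.1 -0.1  0.2] 0.000351699887360968
```

```bash
python3 -m handwheel '[[1,0,0,0.05,0,0,0],[1,0,0,0.086,0,0,0],[1,0,0,0.086,0,0,0],[1,-0.01,0,0.086,0,0,0],[1,-0.02,0,0.086,0,0,0],[1,-0.025,0,0.086,0,0,0],[1,-0.03,0,0.086,0,0,0],[1,-0.035,0,0.086,0,0,0],[1,-0.04,0,0.086,0,0,0],[1,-0.045,0,0.086,0,0,0],[1,-0.05,0,0.086,0,0,0],[1,-0.05,0,0.086,0,0,0]]'
python3 st.py; python3 - <<'E'
from plant import robot
import cv2,numpy as np
i=[]
for n,(x,y) in(("top",(150,110)),("scene",(330,150))):
    f=robot.read_camera(n)['frame'][...,::-1][y:y+180,x:x+190];i.append(cv2.resize(f,None,fx=2,fy=2))
cv2.imwrite('pics/p1.png',np.hstack(i))
E
```

```text
t: 3.62
tool_pos: [0.4812, 0.1725, 0.0333]
orientation: [0.106, -3.138, 0.0]
force: [-3.6, -1.4, 2.5]
opening: 0.0003
gripper_force: 1.6
t 3.625 pos [0.4812 0.1725 0.0333] local mm [-100.6   -0.3] toolx deg -180.07979279351756 F [-3.6 -1.4  2.5] 0.00033510529184500767
```

View pics/p1.png

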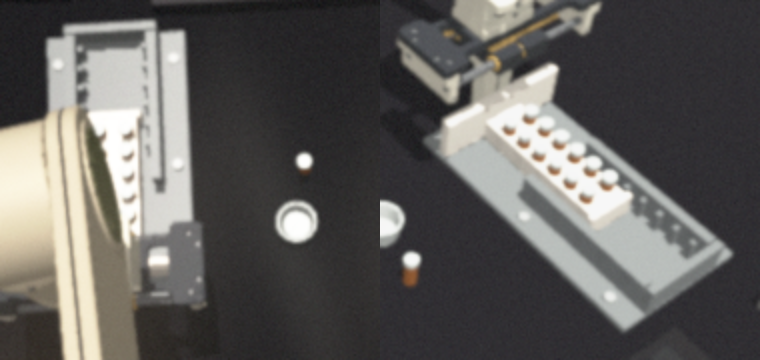

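The fingers touch the middle of the plate, at scene-crop (500,100), and the cassette lies straight with about 4 N on the tool. I'll push on.

```bash
python3 -m handwheel '[[1,-0.007,0,0,0,0,0],[1,-0.014,0,0,0,0,0],[1,-0.021,0,0,0,0,0],[1,-0.028,0,0,0,0,0],[1,-0.035,0,0,0,0,0],[1,-0.042,0,0,0,0,0],[1,-0.049,0,0,0,0,0],[1,-0.056,0,0,0,0,0],[1,-0.062,0,0,0,0,0],[1,-0.066,0,0,0,0,0],[1,-0.07,0,0,0,0,0],[1,-0.07,0,0,0,0,0]]'
python3 st.py
```

```text
t: 5.22
tool_pos: [0.5509, 0.1774, 0.0332]
orientation: [0.106, -3.138, 0.0]
force: [-3.1, 0.1, 0.6]
opening: 0.0005
gripper_force: 1.9
t 5.225 pos [0.5509 0.1774 0.0332] local mm [-30.7  -0.3] toolx deg -180.08158237080175 F [-3.1  0.1  0.6] 0.0005155021077372912
```

Low, steady force, so it isn't jamming. I'll go slowly until it reaches the stop.

```bash
python3 -m handwheel '[[1,-0.003,0,0,0,0,0],[1,-0.006,0,0,0,0,0],[1,-0.008,0,0,0,0,0],[1,-0.008,0,0,0,0,0]]'
python3 st.py;  python3 -m handwheel '[[1,-0.001,0,0,0,0,0],[1,-0.002,0,0,0,0,0],[1,-0.002,0,0,0,0,0]]'
python3 st.py
```

```text
t: 5.72
tool_pos: [0.5587, 0.1779, 0.0332]
orientation: [0.106, -3.138, 0.0]
force: [-3.7, 0.2, 1.8]
opening: 0.0003
gripper_force: 2.3
t 5.725 pos [0.5587 0.1779 0.0332] local mm [-22.9  -0.3] toolx deg -180.07771748108442 F [-3.7  0.2  1.8] 0.00028261715354636815
t: 6.1
tool_pos: [0.5604, 0.178, 0.0332]
orientation: [0.106, -3.138, 0.0]
force: [-6.8, -0.0, 2.2]
opening: 0.0007
gripper_force: 3.2
t 6.1 pos [0.5604 0.178  0.0332] local mm [-21.1  -0.3] toolx deg -180.07747040966748 F [-6.8 -0.   2.2] 0.0006842327551393531
```

```bash
python3 -m handwheel '[[1,-0.001,0,0,0,0,0],[1,-0.002,0,0,0,0,0],[1,-0.002,0,0,0,0,0]]'
python3 st.py;  python3 -m handwheel '[[1,-0.001,0,0,0,0,0],[1,-0.002,0,0,0,0,0],[1,-0.002,0,0,0,0,0]]'
python3 st.py
```

```text
t: 6.48
tool_pos: [0.5607, 0.1781, 0.0331]
orientation: [0.107, -3.134, 0.001]
force: [-15.4, -1.5, 11.2]
opening: 0.0007
gripper_force: 8.2
t 6.475 pos [0.5607 0.1781 0.0331] local mm [-20.9  -0.3] toolx deg -180.06456914598877 F [-15.4  -1.5  11.2] 0.0006591054147919562
t: 6.85
tool_pos: [0.5609, 0.1781, 0.0331]
orientation: [0.107, -3.13, 0.002]
force: [-25.9, -2.4, 18.9]
opening: 0.0005
gripper_force: 13.1
t 6.85 pos [0.5609 0.1781 0.0331] local mm [-20.7  -0.3] toolx deg -180.05239909611336 F [-25.9  -2.4  18.9] 0.0004836577428141809
```

The force climbs and the motion stops at local x≈-21 mm, where the stop is expected. I'll back off, lift, and check.

```bash
python3 -m handwheel '[[1,0.02,0,0,0,0,0],[1,0.05,0,0,0,0,0],[1,0.08,0,0,0,0,0],[1,0.08,0,0,0,0,0],[1,0.08,0,-0.06,0,0,0],[1,0.08,0,-0.12,0,0,0],[1,0.14,0,-0.12,0,0,0],[1,0.17,0,-0.12,0,0,0],[1,0.17,0,-0.12,0,0,0]]'
python3 st.py; python3 - <<'E'
from plant import robot
import cv2,numpy as np
i=[]
for n,(x,y) in(("top",(150,110)),("scene",(330,150))):
    f=robot.read_camera(n)['frame'][...,::-1][y:y+180,x:x+190];i.append(cv2.resize(f,None,fx=2,fy=2))
cv2.imwrite('pics/p2.png',np.hstack(i))
E
```

```text
t: 7.98
tool_pos: [0.396, 0.167, 0.1545]
orientation: [-0.107, 3.137, 0.001]
force: [0.8, 0.4, 0.2]
opening: 0.0006
gripper_force: 0.0
t 7.975 pos [0.396  0.167  0.1545] local mm [-186.   -0.] toolx deg -180.05340681690768 F [0.8 0.4 0.2] 0.0006019468860400705
```

View pics/p2.png

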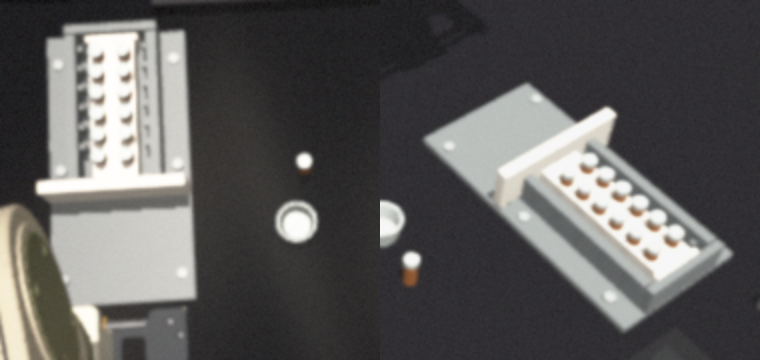

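The plate now sits against the wall ends, at scene-crop (555,150), with the cassette straight and the arm clear of everything.

```bash
python3 -c "
from plant import robot
print(robot.close_job())"
```

```text
the job is handed in; nothing more can be done
None
```

I pushed the loaded cassette fully home against its stop, left the empty cassette alone, backed the arm clear and handed the job in at about 8 s; no verdict came back.

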